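# Fill the gap in the row of sweet tubs

### The arm

A 7-joint arm with a two-finger parallel gripper is mounted at the origin on the work surface. World frame = base frame: x ahead of the robot, y to its left, z up, the work surface at z = 0. Lengths are in mm, angles in rad, forces in N, time in s.
With the tool pointing down it reaches from about 400 to 900 mm from the base axis. Payload 5.5 kg.
Tool frame: the origin (TCP) lies midway between the tips of the shut fingers; the grasp point (between the pads) lies 19 mm behind it; z points along the fingers, y is the line along which they close (so a half turn about z gives the same grasp; the last joint's range is limited). The gripper opens to 85 mm and grips with 20 to 120 N. Pads are 22 mm wide; open, the fingers measure 114 mm over their backs; the gripper's body (76 mm by 85 mm) begins 54 mm behind the grasp point. The pads swing forward as they close: fully open they stand 13 mm farther back than shut.
Start: joints at [-0.95, 0.501, -0.427, 1.55, 0.221, 1.138, -0.21], TCP at [227.602, 608.849, 231.31] pointing down, gripper open.
Joint ranges: [-2.88, 2.88], [-0.31, 2.03], [-1.54, 1.56], [0.2, 2.42], [-1.41, 4.55], [0.19, 2.02], [-2.57, 2.57]. Speed limits (rad/s): [2.57, 2.57, 3.14, 3.14, 3.14, 3.14, 3.14].

### API

Orientations are given as a unit quaternion [w, x, y, z].
In Python, from cell import get_state, read_camera, camera_info, order, spotter gives the robot as it stands.
- The arm moves only by the tool drive_tool, never from a script. Its argument "motion" is text: rows parted by semicolons, each of 7 numbers parted by spaces: the shift along the world's x, y, z each as a share of 0.5 m, from -1 to 1, then the turn, a rotation vector about the world's x, y, z each as a share of 90 degrees, from -1 to 1, then the closure in counts, from 0 (fully open) to 255 (shut). In form: dx dy dz rx ry rz hand; .... A call has 1 to 12 rows; each row is the pose to reach, as a shift and turn from the pose commanded when the call began; what a row does not reach only later rows make up. A row lasts 1/8 s, in which the tool goes at most 62.5 mm and 10.7 degrees, less where a joint would pass 70% of its speed; a pose out of reach is approached as far as the arm can. A call with a number of a shift or a turn outside -1 to 1 is refused whole. A call with a gripper value outside its range is refused whole. The fingers move at their own pace and stop on an object; "newtons" is the grip in N (left out, the last holds). Time passes only in rows, so rows that repeat a pose let the fingers close. It gives the time, the measured TCP pose, the force, the opening and the grip force at its end, in the units of the state.
- get_state(): the state, without advancing time (a new reading comes with each control period).
- read_camera(name): name is "side" or "top" or "wrist"; returns (picture, depth): 480x640x3 uint8, red, green, blue; 480x640 float32, mm along the optical axis (not along the pixel's ray), 0 where there is no reading.
- camera_info(name): a dict with "fx", "fy", "cx", "cy" (pixels), "extrinsics" (4x4, takes a point from world to camera coordinates). Camera axes: x right, y down, z forward; pixel columns grow to the right and rows downward; lengths in mm; the calibration is good to about 2 mm. The wrist camera is an equidistant fisheye: a pixel r from the principal point sees the ray r / f radians off the axis. A picture is of the moment at which its call begins: read the wrist's pose just before it. camera_info takes no time and is no camera call; for the wrist camera it gives the pose at the moment of the call.
- order.close_job(): hands the job in; it is judged then, once.
Trained networks look in the newest picture that a camera, given by its name, has taken for a name from the list of things; names that differ only in an ending like _2 or _b are one class to them, and where a whole thing is asked for, a point or a joint stands for the part that bears it (a point fixed in the world has none). Each returns a list of dicts, best first, with "confidence" (0 to 1); they miss things now and then, are a little off and sometimes report something else, mostly with a low value. They report only what shows in the picture. A call takes as long as a camera call.
- spotter.masks_of(camera, query): "region" (480x640 bool, what is visible of it) and "xy" ([column, row] in pixels, amid what is visible of it).
- spotter.pinpoint(camera, query): "xy" ([column, row] in pixels: a listed point, or the origin of a listed thing).
The state is a dict: "time_s": time; "qpos": joint angles; "joint_vel": joint speeds; "joint_efforts": joint torques, N m; "ee_pos": TCP position; "orientation": TCP orientation; "contact_force": force on the tool from outside, world axes, zero at the start; "moment": the same for the moment, N m; "opening": finger opening in mm; "grip_force": force on a finger pad.
Only numpy, scipy, OpenCV 4.12 (cv2) and the standard library are available. Lean on these libraries where they do the work, as an engineer would, in place of code of your own. Each camera call takes 0.05 s, during which the arm holds its last target. There are 200 camera calls.

### The job

One lidded sweet tub has been left standing on its end in front of the row. Lay it down gently, flat on its feet on the counter, without letting it topple, and let go of it; then take it again from above and stack it on the low tub in the row on the board, so that its four feet are fully down in the corner recesses of that lid. Do not drop or bang it, and leave everything else in its place.

Things in the scene. Friction and masses are not known exactly. Their poses are not given: they have to be found in the camera images.
- tub_center (a point): The tub to be stacked; point: its centre. Milky white plastic box with a pale grey lid clipped on flush, 62 mm (x) by 92 mm (y), 62 mm high over all (feet 6, box 46, lid 10), about 0.3 kg. Axes: x across its width, y along its length, z from feet to lid. It starts on the counter standing on a 62 by 62 mm end (its y axis up, centre 46 mm up), feet looking roughly to the robot's left (+y).
- tub_lid (a point): Centre of the top face of the same tub's lid, 31 mm from tub_center along z; same axes. The tub's walls are plain and straight. Under it are four tapered round feet, 6 mm high, 15 mm across at the root, 11 mm at the tip, at x = +-16.5 mm, y = +-31.5 mm. It is the same when turned half round about z.
- low_tub_center (a point): The low tub of the row, on which the tub is to be stacked; point: its centre, half-way up. It has the same size and axes as the tub to be stacked, 0.45 kg, and stands loose and upright on its feet on the board, with a deep tub on either side.
- low_tub_lid (a point): Centre of the top face of the low tub's lid, 31 mm above its centre; z up. In the lid are four square recesses, 19 mm wide, 5 mm deep, 1 mm chamfer, at x = +-16.5 mm, y = +-31.5 mm. With its feet on the recess floors, the upper tub's centre is 26 mm above this point; with its feet on top of the lid, 31 mm.
- deep_a: A deep tub of the row: same plastic, lid and plan (62 mm in x by 92 mm in y), 119 mm high (level with two stacked low tubs), 0.6 kg, loose, upright. Origin: centre of its underside. The row runs along y of the tubs, with about 10 mm between neighbours.
- deep_b: A deep tub of the row, like deep_a.
- deep_c: A deep tub of the row, like deep_a.
- board: Fixed dark wooden display board under the row, 94 mm (x) by 430 mm (y), 12 mm thick, the row of four tubs standing along its middle. Origin: centre of its underside.
- plate: Bystander: round black plate, 148 mm across, with wrapped sweets. Origin: centre of its underside.
- bowl: Bystander: brown ceramic bowl, 144 mm across and 50 mm high, with wrapped sweets. Origin: centre of its underside.
- caddy: Bystander: brown cylindrical tea caddy, 73 mm across, 95 mm high. Origin: centre of its underside.
- masu: Bystander: square wooden box, 75 mm wide, 52 mm high, filled with sweets. Origin: centre of its underside.
- tongs: Bystander: steel sweet tongs with wooden tips, 180 mm long, lying flat (about 12 mm high), long axis x. Origin: centre of its underside.

How it is judged:
By the outcome, as a careful person would: the job done as asked, in the order asked, and still so for the second after the job is handed in, with the robot touching nothing.
It also fails if it takes over 53 s, if anything falls off the work surface, if the arm or the gripper's body presses on something with over 40 N, if the wrist force passes 120 N, or if a joint passes its speed limit or range.

## Working session

There is one attempt and no reset: what is moved stays moved. The work goes in short steps, Python scripts to look and compute and a tool call to move; the robot and the scene stay as the last step left them, time stands still between calls to the robot, and variables do not carry over. Pictures are saved under pics/ and viewed, at most 13 in all, crops included, and the job is handed in when it is done.

Besides the shell and the picture viewer there is one more tool, called after "Request:" as name(argument=value, ...) on one line, values as JSON. drive_tool: Moves the arm, as the interface text tells. Its arguments: {"type":"object","properties":{"motion":{"type":"string"},"newtons":{"type":"number"}},"required":["motion"]}

```bash
ls; mkdir -p pics
python3 - <<'E'
from cell import *
import cv2,numpy as np
s=get_state();print({k:np.round(v,3).tolist() for k,v in s.items()})
ims=[]
for c in("side","top"):
    im,d=read_camera(c);cv2.imwrite(f"pics/{c}0.png",im[:,:,::-1]);np.save(f"pics/{c}0.npy",d)
    ci=camera_info(c);print(c,{k:np.round(v,3).tolist() for k,v in ci.items()})
    for q in("tub_center","low_tub_lid","deep_a"):
        print(q,[(np.round(r["xy"]).tolist(),round(r["confidence"],2)) for r in spotter.pinpoint(c,q)])
E
```

```text
pics
{'time_s': 0.0, 'qpos': [-0.95, 0.502, -0.427, 1.551, 0.221, 1.138, -0.21], 'joint_vel': [-0.0, 0.002, -0.0, -0.001, 0.001, 0.001, -0.0], 'joint_efforts': [0.0, -56.952, -5.816, -28.094, 0.011, 0.012, 0.0], 'ee_pos': [227.438, 608.15, 230.243], 'orientation': [-0.0, 0.178, 0.984, -0.001], 'contact_force': [0.551, -0.125, -0.61], 'moment': [0.041, -0.031, -0.013], 'grip_force': 0.0, 'opening': 85.602}
side {'fx': 615.869, 'fy': 615.869, 'cx': 324.003, 'cy': 239.273, 'extrinsics': [[0.936, -0.352, -0.014, -458.19], [-0.254, -0.647, -0.719, 194.106], [0.244, 0.676, -0.695, 1220.654], [0.0, 0.0, 0.0, 1.0]]}
tub_center []
low_tub_lid [([409.0, 248.0], 0.64)]
deep_a [([429.0, 298.0], 0.97), ([379.0, 234.0], 0.93), ([360.0, 208.0], 0.92)]
top {'fx': 495.158, 'fy': 495.158, 'cx': 320.915, 'cy': 239.147, 'extrinsics': [[-0.012, -1.0, -0.021, 28.624], [-0.991, 0.015, -0.133, 510.533], [0.133, 0.02, -0.991, 1177.996], [0.0, 0.0, 0.0, 1.0]]}
tub_center []
low_tub_lid [([356.0, 180.0], 0.72)]
deep_a [([392.0, 180.0], 0.94), ([270.0, 189.0], 0.74), ([314.0, 190.0], 0.71)]
```

View pics/side0.png

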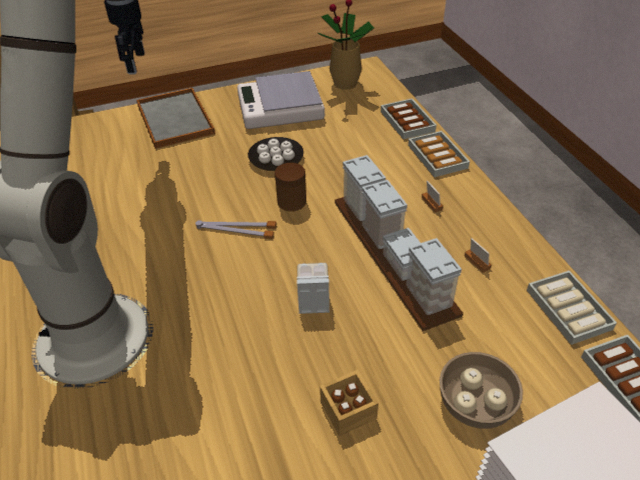

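View pics/top0.png

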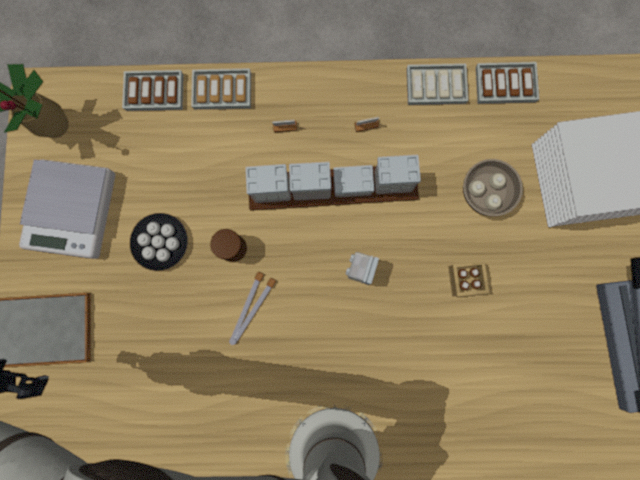

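Side view: the standing tub is at about (313,288), with its feet facing left. The low tub is third in the row, lid near (405,245). Top view: tub at (362,268), low lid at (355,180). Next I'll measure them from depth.

```bash
cat > h.py <<'E'
from cell import *
import numpy as np,cv2
def cloud(c,d):
    ci=camera_info(c);v,u=np.mgrid[:480,:640]
    P=np.stack([(u-ci["cx"])/ci["fx"]*d,(v-ci["cy"])/ci["fy"]*d,d],-1)
    E=np.array(ci["extrinsics"]);W=(P-E[:3,3])@E[:3,:3]
    W[d<=0]=np.nan;return W
def box(W,lo,hi): return W[((W>lo)&(W<hi)).all(-1)]
def rect(p):
    (c,s,a)=cv2.minAreaRect(p[:,:2].astype(np.float32));return np.round(c,1),np.round(s,1),round(a,2)
E
cat > m.py <<'E'
from h import *
for c in("top","side"):
    W=cloud(c,np.load(f"pics/{c}0.npy"))
    q={"top":(362,268),"side":(313,270)}[c];print(c,"tubpix",W[q[1],q[0]])
    x0,y0=W[q[1],q[0]][:2]
    t=box(W,[x0-70,y0-70,5],[x0+70,y0+70,150]);print("z pct",np.percentile(t[:,2],[1,50,90,99]))
    tt=t[t[:,2]>np.percentile(t[:,2],99)-6];print("top face",rect(tt),len(tt)); print("all",rect(t))
    q={"top":(356,180),"side":(405,242)}[c];l=W[q[1],q[0]];print("lowlid",l)
    t=box(W,[l[0]-90,l[1]-250,120],[l[0]+90,l[1]+250,145]);print("deeptops",rect(t),np.median(t[:,2]))
    t=box(W,[l[0]-60,l[1]-60,66],[l[0]+60,l[1]+60,80]);print("lowlid",rect(t),np.median(t[:,2]),len(t))
    t=box(W,[l[0]-60,l[1]-60,-9],[l[0]+60,l[1]+60,180])
E
python3 m.py
python3 - <<'E'
import cv2
a=cv2.imread("pics/side0.png");b=cv2.imread("pics/top0.png")
f=lambda i,x,y:cv2.resize(i[y:y+100,x:x+130],(780,600))[:, :]
x=cv2.vconcat([cv2.resize(cv2.hconcat([a[250:325,280:380],a[220:295,370:470]]),(800,300)),cv2.resize(cv2.hconcat([b[230:305,320:420],b[150:225,310:410]]),(800,300))])
cv2.imwrite("pics/crop0.png",x)
E
```

```text
top tubpix [434.43350214 -73.29244083  93.24697469]
z pct [ 5.28908803 90.47974466 93.66507409 95.61417141]
top face (array([436.4, -74.7]), array([55.2, 61.7]), 70.65) 470
all (array([434.8, -72.8]), array([139.1, 128.2]), 0.04)
lowlid [648.55048194 -65.12633355  70.51285528]
deeptops (array([647.5,  -9.5]), array([ 65.9, 391.9]), 3.3) 129.81015473773445
lowlid (array([650.6, -67.2]), array([ 63.2, 111.8]), 3.08) 72.8623747774003 981
side tubpix [441.59292239 -69.40303854  91.92949936]
z pct [ 5.53096602 74.43431863 93.23725806 95.58453304]
top face (array([437.9, -76.7]), array([58.2, 60.7]), 70.29) 569
all (array([441.3, -79.3]), array([137.4,  97.9]), 72.45)
lowlid [655.107503   -47.47968913  73.26772982]
deeptops (array([648.9,  -7.1]), array([ 68.2, 403.3]), 3.17) 130.34963021871778
lowlid (array([652.1, -46.3]), array([ 67.3, 119. ]), 3.45) 73.40711629775299 861
```

View pics/crop0.png

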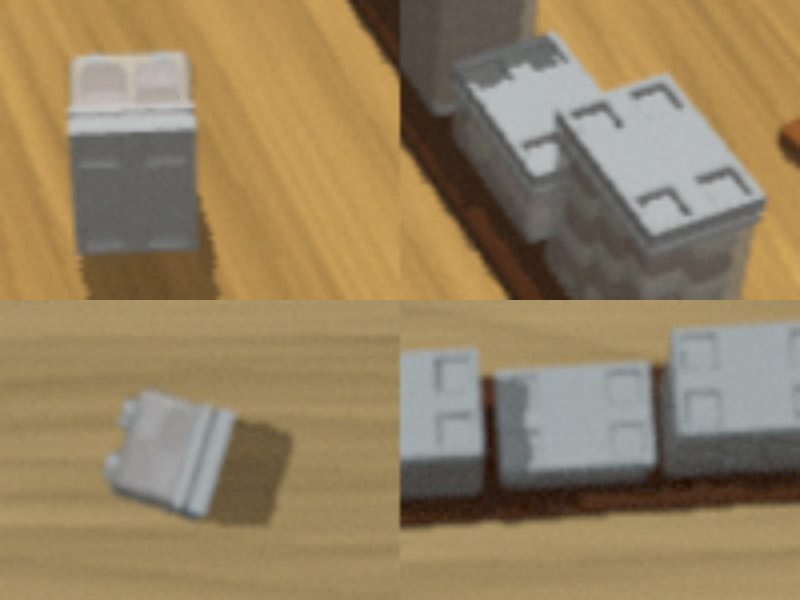

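The crop confirms the feet face +y, tub yaw ≈ -19.5° and row yaw ≈ +3.3°. I'll travel there now, turning the tool as I go.

Request:
drive_tool(motion="0.1 -0.3 0.04 0 0 -0.2 0;0.2 -0.5 0.04 0 0 -0.35 0;0.3 -0.8 0.04 0 0 -0.5 0;0.3 -0.8 0.04 0 0 -0.5 0;0.3 -0.8 0.04 0 0 -0.5 0;0.3 -0.8 0.04 0 0 -0.5 0;0.3 -0.8 0.04 0 0 -0.5 0;0.3 -0.8 0.04 0 0 -0.5 0;0.3 -0.8 0.04 0 0 -0.5 0")

```text
time_s: 1.52
ee_pos: [377.5, 209.4, 251.6]
orientation: [-0.0, 0.541, 0.841, 0.0]
contact_force: [-0.5, 1.6, 0.4]
opening: 85.2
grip_force: 0.0
```

Request:
drive_tool(motion="0.07 -0.71 0 0 0 -0.489 0;0.07 -0.71 0 0 0 -0.489 0;0.07 -0.71 0 0 0 -0.489 0;0.07 -0.71 0 0 0 -0.489 0;0.07 -0.71 0 0 0 -0.489 0;0.07 -0.71 0 0 0 -0.489 0;0.07 -0.71 0 0 0 -0.489 0;0.07 -0.71 0 0 0 -0.489 0;0.07 -0.71 0 0 0 -0.489 0")

```text
time_s: 2.65
ee_pos: [412.9, -144.1, 251.1]
orientation: [-0.0, 0.816, 0.579, 0.0]
contact_force: [0.8, 0.6, 0.7]
opening: 84.9
grip_force: 0.0
```

Run:
```python
from h import *
s=get_state();print({k:np.round(s[k],3).tolist() for k in("time_s","qpos","ee_pos","orientation")})
```

```text
{'time_s': 2.65, 'qpos': [-0.031, 0.059, 0.319, 2.053, -0.022, 1.033, -0.038], 'ee_pos': [412.949, -144.069, 251.145], 'orientation': [-0.0, 0.816, 0.579, 0.0]}
```

Request:
drive_tool(motion="0 -0.004 -0.05 0.1 -0.035 0 0;0 -0.004 -0.1 0.2 -0.07 0 0;-0.002 -0.004 -0.15 0.3 -0.106 0 0;-0.002 -0.004 -0.2 0.4 -0.142 0 0;-0.002 -0.004 -0.25 0.4715 -0.167 0 0;-0.002 -0.004 -0.25 0.4715 -0.167 0 0;-0.002 -0.004 -0.25 0.4715 -0.167 0 0;-0.002 -0.004 -0.25 0.4715 -0.167 0 0;-0.002 -0.004 -0.25 0.4715 -0.167 0 0")

```text
time_s: 3.78
ee_pos: [412.9, -147.7, 128.6]
orientation: [-0.219, 0.753, 0.535, 0.313]
contact_force: [-0.4, 0.1, -0.1]
opening: 85.7
grip_force: 0.0
```

Run:
```python
from h import *
from scipy.spatial.transform import Rotation as R
s=get_state();print({k:np.round(s[k],3).tolist() for k in("time_s","qpos","ee_pos","orientation")})
q=s["orientation"];M=R.from_quat([*q[1:],q[0]]).as_matrix();print(M.round(3))
im,_=read_camera("wrist");cv2.imwrite("pics/w1.png",im[:,:,::-1])
# reference for the low tub lid: edges via top cloud, per z band, restricted
W=cloud("top",np.load("pics/top0.npy"))
a=np.deg2rad(3.25);ex=np.array([np.cos(a),np.sin(a)]);ey=np.array([-ex[1],ex[0]])
for c in("top","side"):
    W=cloud(c,np.load(f"pics/{c}0.npy"));p=box(W,[550,-250,126],[750,250,145]);X=p[:,:2]@ex;Y=p[:,:2]@ey
    print(c,"deep x range",np.percentile(X,[1,99]).round(1)); h,e=np.histogram(Y,np.arange(-220,220,4));print([(int(b),int(n)) for b,n in zip(e,h) if 1])
    p=box(W,[550,-130,68],[750,0,78]);X=p[:,:2]@ex;Y=p[:,:2]@ey
    print("low",np.percentile(X,[1,2,50,98,99]).round(1),np.percentile(Y,[1,2,50,98,99]).round(1))
```

```text
{'time_s': 3.775, 'qpos': [0.528, 0.559, 0.352, 2.06, -0.903, 1.242, 1.153], 'ee_pos': [412.948, -147.724, 128.585], 'orientation': [-0.219, 0.753, 0.535, 0.313]}
[[ 0.232  0.943  0.237]
 [ 0.669 -0.332  0.665]
 [ 0.706  0.005 -0.708]]
top deep x range [615.2 677.4]
[(-220, 34), (-216, 45), (-212, 47), (-208, 49), (-204, 43), (-200, 48), (-196, 46), (-192, 51), (-188, 39), (-184, 48), (-180, 51), (-176, 46), (-172, 31), (-168, 30), (-164, 36), (-160, 32), (-156, 37), (-152, 33), (-148, 0), (-144, 0), (-140, 0), (-136, 0), (-132, 0), (-128, 0), (-124, 0), (-120, 0), (-116, 0), (-112, 0), (-108, 0), (-104, 0), (-100, 0), (-96, 0), (-92, 0), (-88, 0), (-84, 0), (-80, 0), (-76, 0), (-72, 0), (-68, 0), (-64, 0), (-60, 0), (-56, 0), (-52, 0), (-48, 0), (-44, 0), (-40, 11), (-36, 45), (-32, 32), (-28, 35), (-24, 32), (-20, 34), (-16, 33), (-12, 46), (-8, 47), (-4, 47), (0, 48), (4, 45), (8, 46), (12, 44), (16, 49), (20, 46), (24, 45), (28, 43), (32, 34), (36, 30), (40, 36), (44, 28), (48, 43), (52, 29), (56, 0), (60, 15), (64, 45), (68, 32), (72, 32), (76, 33), (80, 24), (84, 34), (88, 45),
[... 960 characters left out ...]
), (-28, 37), (-24, 31), (-20, 31), (-16, 51), (-12, 38), (-8, 40), (-4, 30), (0, 44), (4, 34), (8, 38), (12, 26), (16, 46), (20, 32), (24, 39), (28, 25), (32, 24), (36, 23), (40, 28), (44, 35), (48, 39), (52, 21), (56, 9), (60, 47), (64, 32), (68, 19), (72, 24), (76, 21), (80, 23), (84, 46), (88, 37), (92, 33), (96, 33), (100, 31), (104, 28), (108, 41), (112, 27), (116, 35), (120, 28), (124, 25), (128, 27), (132, 17), (136, 23), (140, 24), (144, 33), (148, 40), (152, 12), (156, 6), (160, 0), (164, 0), (168, 0), (172, 0), (176, 0), (180, 0), (184, 0), (188, 0), (192, 0), (196, 0), (200, 0), (204, 0), (208, 0), (212, 0)]
low [616.1 616.7 638.4 677.8 678.6] [-158.4 -142.1  -83.4  -36.9  -36.4]
```

View pics/w1.png

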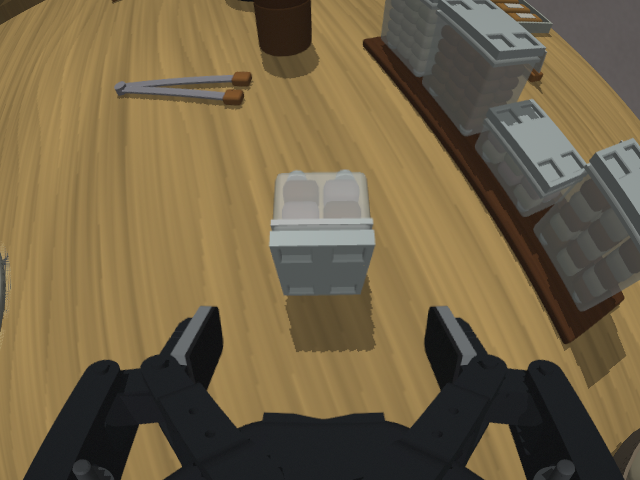

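The wrist view has the tub centred (columns 274–372) between the pads (220–428) and square to them. I'll advance along the tool axis.

Request:
drive_tool(motion="0.008 0.024 -0.025 0 0 0 0;0.02 0.056 -0.06 0 0 0 0;0.032 0.09 -0.096 0 0 0 0;0.044 0.124 -0.132 0 0 0 0;0.052 0.148 -0.158 0 0 0 0;0.0564 0.16 -0.1706 0 0 0 0;0.0564 0.16 -0.1706 0 0 0 0;0.0564 0.16 -0.1706 0 0 0 0")

```text
time_s: 4.82
ee_pos: [440.0, -69.0, 41.3]
orientation: [-0.22, 0.755, 0.533, 0.313]
contact_force: [-0.3, 0.8, 0.5]
opening: 85.5
grip_force: 0.0
```

Run:
```python
from h import *
s=get_state();print({k:np.round(s[k],3).tolist() for k in("time_s","qpos","ee_pos","orientation")})
im,_=read_camera("wrist");cv2.imwrite("pics/w2.png",im[:,:,::-1])
```

```text
{'time_s': 4.825, 'qpos': [0.459, 0.694, 0.236, 2.141, -1.107, 1.045, 1.267], 'ee_pos': [440.039, -69.013, 41.266], 'orientation': [-0.22, 0.755, 0.533, 0.313]}
```

View pics/w2.png

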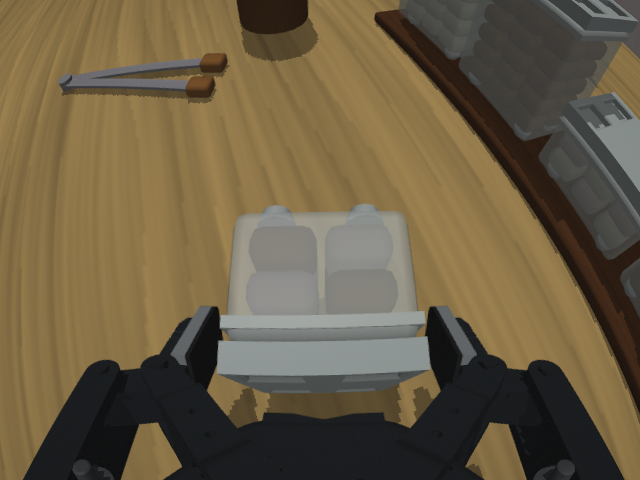

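The tub lies evenly between the pads, so I can close.

Request:
drive_tool(motion="0 0 0 0 0 0 30;0 0 0 0 0 0 45;0 0 0 0 0 0 55;0 0 0 0 0 0 65;0 0 0 0 0 0 75;0 0 0 0 0 0 90;0 0 0 0 0 0 120;0 0 0 0 0 0 120;0 0 0 0 0 0 120", newtons=40)

```text
time_s: 6.0
ee_pos: [439.9, -68.5, 41.1]
orientation: [-0.221, 0.755, 0.533, 0.313]
contact_force: [-0.7, -4.1, 5.0]
opening: 61.4
grip_force: 40.4
```

Request:
drive_tool(motion="0 0 0.01 0 0 0 120;0 0 0.04 0 0 0 120;0 0 0.08 0 0 0 120;0 0 0.12 0 0 0 120;0 -0.001 0.12 -0.06 0.021 0 120;-0.001 -0.002 0.12 -0.12 0.042 0 120;-0.001 -0.004 0.119 -0.18 0.063 0 120;-0.002 -0.005 0.118 -0.24 0.084 0 120;-0.002 -0.006 0.117 -0.3 0.105 0 120;-0.003 -0.007 0.117 -0.36 0.127 0 120;-0.003 -0.008 0.116 -0.42 0.148 0 120;-0.0033 -0.0093 0.116 -0.4715 0.167 0 120")

```text
time_s: 7.5
ee_pos: [437.3, -71.5, 99.6]
orientation: [0.0, 0.816, 0.577, -0.001]
contact_force: [-0.1, 0.5, -3.9]
opening: 61.7
grip_force: 41.5
```

Request:
drive_tool(motion="0 -0.001 0 -0.06 0.021 0 120;-0.001 -0.002 0 -0.12 0.042 0 120;-0.001 -0.004 0.001 -0.18 0.063 0 120;-0.002 -0.005 0.002 -0.24 0.084 0 120;-0.002 -0.006 0.003 -0.3 0.105 0 120;-0.003 -0.007 0.003 -0.36 0.127 0 120;-0.003 -0.008 0.004 -0.42 0.148 0 120;-0.0033 -0.0093 0.004 -0.4715 0.167 0 120;-0.0033 -0.0093 0.004 -0.4715 0.167 0 120;-0.0033 -0.0093 0.004 -0.4715 0.167 0 120")

```text
time_s: 8.75
ee_pos: [436.1, -77.5, 101.3]
orientation: [0.22, 0.755, 0.533, -0.312]
contact_force: [-0.1, -0.6, -3.5]
opening: 61.8
grip_force: 41.7
```

Run:
```python
from h import *
from scipy.spatial.transform import Rotation as R
s=get_state();print({k:np.round(s[k],3).tolist() for k in("time_s","qpos","ee_pos","orientation","contact_force","opening")})
q=s["orientation"];M=R.from_quat([*q[1:],q[0]]).as_matrix();print(M.round(3))
im,d=read_camera("side");np.save("pics/side3.npy",d)
cv2.imwrite("pics/s3.png",cv2.resize(im[200:350,220:420,::-1],(800,600)))
W=cloud("side",d);t=box(W[230:330,260:370],[380,-150,45],[520,20,150]);print(np.percentile(t,[1,99],axis=0))
```

```text
{'time_s': 8.75, 'qpos': [-0.928, 0.786, 0.757, 1.98, 0.162, 1.004, -0.676], 'ee_pos': [436.101, -77.468, 101.295], 'orientation': [0.22, 0.755, 0.533, -0.312], 'contact_force': [-0.062, -0.624, -3.522], 'opening': 61.776}
[[ 0.237  0.942 -0.236]
 [ 0.667 -0.335 -0.665]
 [-0.706  0.    -0.708]]
[[ 396.31612439 -125.94999978   80.6968382 ]
 [ 494.35620049  -25.34774172  149.08130181]]
```

View pics/s3.png

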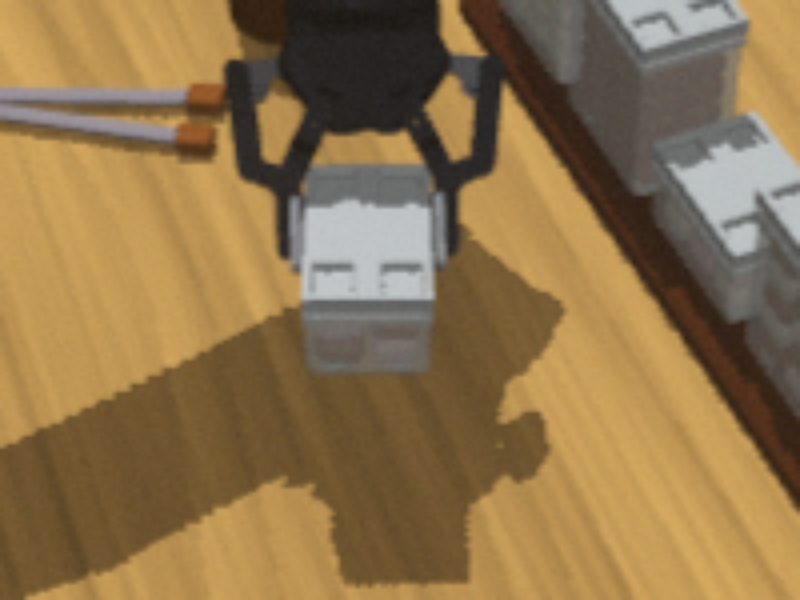

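The tub is held lid up, its lid near crop (365,250). I'll check how level the lid is before lowering.

Run:
```python
from h import *
W=cloud("side",np.load("pics/side3.npy"))
p=W[252:272,298:327].reshape(-1,3);p=p[np.isfinite(p).all(1)]
for i in range(3):
    A=np.c_[p[:,:2],np.ones(len(p))];k=np.linalg.lstsq(A,p[:,2],rcond=None)[0];r=p[:,2]-A@k;p=p[abs(r)<2*r.std()]
print(len(p),r.std(),k, "slope along f,u deg",np.degrees(k[:2]@[.334,.943]),np.degrees(k[:2]@[.943,-.334]),"z mean",p.mean(0), "z at C",k@[438,-73,1])
```

```text
519 1.7936515344937733 [-1.45623409e-02  2.86503426e-02  1.40555411e+02] slope along f,u deg 1.2692992565796446 -1.335077715546059 z mean [436.18982001 -81.65897368 131.9396602 ] z at C 132.08563078657284
```

Request:
drive_tool(motion="0 0 -0.02 0 0 0 120;0 0 -0.05 0 0 0 120;0 0 -0.08 0 0 0 120;0 0 -0.105 0 0 0 120;0 0 -0.12 0 0 0 120;0 0 -0.124 0 0 0 120;0 0 -0.124 0 0 0 120")

```text
time_s: 9.68
ee_pos: [436.6, -77.6, 39.1]
orientation: [0.221, 0.754, 0.533, -0.313]
contact_force: [-0.1, -0.4, -2.9]
opening: 61.4
grip_force: 41.7
```

Request:
drive_tool(motion="0 0 -0.002 0 0 0 120;0 0 -0.004 0 0 0 120;0 0 -0.006 0 0 0 120;0 0 -0.008 0 0 0 120;0 0 -0.01 0 0 0 120;0 0 -0.01 0 0 0 120")

```text
time_s: 10.42
ee_pos: [436.4, -77.5, 33.9]
orientation: [0.221, 0.754, 0.533, -0.313]
contact_force: [-0.1, -0.1, -3.0]
opening: 61.8
grip_force: 41.7
```

Request:
drive_tool(motion="0 0 -0.002 0 0 0 120;0 0 -0.004 0 0 0 120;0 0 -0.006 0 0 0 120;0 0 -0.008 0 0 0 120;0 0 -0.008 0 0 0 120")

```text
time_s: 11.05
ee_pos: [436.4, -78.1, 31.9]
orientation: [0.221, 0.754, 0.532, -0.314]
contact_force: [-3.2, 3.8, 13.4]
opening: 62.0
grip_force: 40.3
```

Request:
drive_tool(motion="0 0 -0.002 0 0 0 120;0 0 -0.004 0 0 0 120;0 0 -0.004 0 0 0 120")

```text
time_s: 11.42
ee_pos: [435.9, -78.4, 31.3]
orientation: [0.221, 0.754, 0.532, -0.315]
contact_force: [-3.5, 9.1, 26.5]
opening: 61.8
grip_force: 31.8
```

Request:
drive_tool(motion="0 0 0.003 0 0 0 120;0 0 0.005 0 0 0 120;0 0 0.005 0 0 0 120")

```text
time_s: 11.8
ee_pos: [436.0, -78.2, 31.5]
orientation: [0.221, 0.754, 0.533, -0.314]
contact_force: [-2.5, 1.4, 7.9]
opening: 61.6
grip_force: 35.3
```

Run:
```python
from h import *
s=get_state();print({k:np.round(s[k],3).tolist() for k in("time_s","ee_pos","contact_force","moment")})
im,d=read_camera("side");np.save("pics/side4.npy",d)
cv2.imwrite("pics/s4.png",cv2.resize(im[220:340,240:400,::-1],(800,600),interpolation=cv2.INTER_CUBIC))
```

```text
{'time_s': 11.8, 'ee_pos': [435.998, -78.229, 31.506], 'contact_force': [-2.46, 1.416, 7.883], 'moment': [0.043, 0.29, -0.312]}
```

View pics/s4.png

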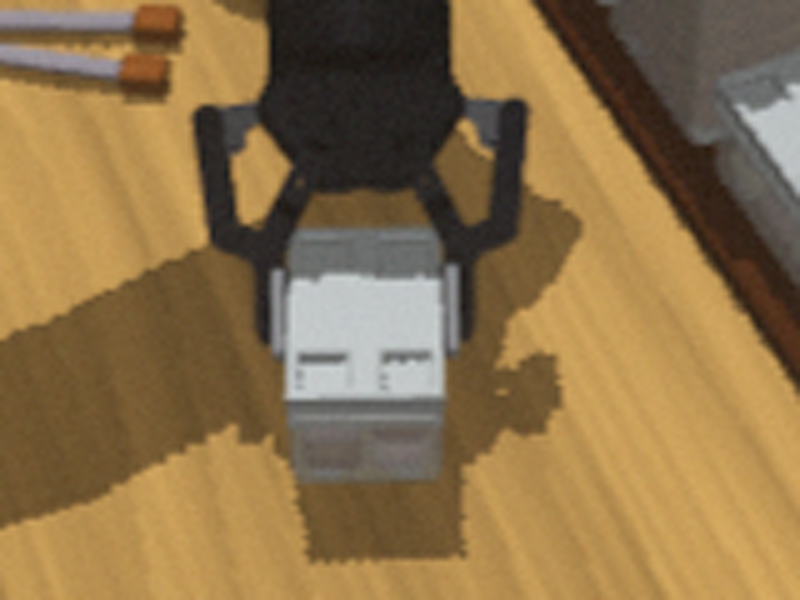

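Run:
```python
from h import *
W=cloud("side",np.load("pics/side4.npy"))
for r in ((267,299,299,327),(277,299,299,327)):
    p=W[r[0]:r[1],r[2]:r[3]].reshape(-1,3);p=p[np.isfinite(p).all(1)]
    for i in range(3):
        A=np.c_[p[:,:2],np.ones(len(p))];k=np.linalg.lstsq(A,p[:,2],rcond=None)[0];e=p[:,2]-A@k;p=p[abs(e)<2*e.std()]
    print(len(p),e.std(),"slope f,u deg",np.degrees(k[:2]@[.334,.943]),np.degrees(k[:2]@[.943,-.334]),p.mean(0))
```

```text
800 2.2463242428209864 slope f,u deg -0.8872723157775432 -1.265912755607383 [438.53077354 -73.41061568  61.66300332]
540 2.01580968017677 slope f,u deg 1.5920841693813512 -1.424482172994059 [434.02049087 -85.64412328  61.90173477]
```

Level, with the lid at z≈62, so it is down on its feet. I'll release gently and back out along the tool axis.

Request:
drive_tool(motion="0 0 0 0 0 0 70;0 0 0 0 0 0 60;0 0 0 0 0 0 45;0 0 0 0 0 0 25;0 0 0 0 0 0 0;0 0 0 0 0 0 0;0 0 0 0 0 0 0", newtons=20)

```text
time_s: 12.72
ee_pos: [436.5, -77.5, 30.5]
orientation: [0.221, 0.754, 0.533, -0.313]
contact_force: [-0.9, 0.1, 0.5]
opening: 85.2
grip_force: 0.0
```

Request:
drive_tool(motion="0.006 0.017 0.018 0 0 0 0;0.024 0.066 0.07 0 0 0 0;0.048 0.133 0.142 0 0 0 0;0.07 0.2 0.212 0 0 0 0;0.07 0.2 0.3 0 0 0 0;0.03 0.1 0.36 0.1 -0.035 0 0;0.01 0 0.4 0.2 -0.07 0 0;0.01 0 0.4 0.3 -0.106 0 0;0.01 0 0.4 0.4 -0.142 0 0;0.01 0 0.4 0.4715 -0.167 0 0;0.01 0 0.4 0.4715 -0.167 0 0;0.01 0 0.4 0.4715 -0.167 0 0")

```text
time_s: 14.22
ee_pos: [441.6, -76.7, 230.6]
orientation: [0.0, 0.816, 0.578, -0.001]
contact_force: [0.4, -0.7, -0.0]
opening: 85.4
grip_force: 0.0
```

Run:
```python
from h import *
s=get_state();print({k:np.round(s[k],3).tolist() for k in("time_s","qpos","ee_pos","orientation","contact_force")})
for c in("top","side"):
    im,d=read_camera(c);np.save(f"pics/{c}5.npy",d);W=cloud(c,d)
    p=box(W,[370,-150,57],[510,0,67]);print(c,rect(p),len(p),np.median(p[:,2]))
im,d=read_camera("wrist");np.save("pics/wrist5.npy",d);cv2.imwrite("pics/w5.png",im[:,:,::-1])
ci=camera_info("wrist");print({k:np.round(v,3).tolist() for k,v in ci.items()})
```

```text
{'time_s': 14.225, 'qpos': [-0.674, 0.136, 0.856, 2.067, -0.121, 0.989, -0.095], 'ee_pos': [441.619, -76.684, 230.616], 'orientation': [0.0, 0.816, 0.578, -0.001], 'contact_force': [0.357, -0.745, -0.01]}
top (array([449. , -31.9]), array([10.8, 59.8]), 76.1) 66 61.146635797382686
side (array([437.6, -75.4]), array([96.3, 62.5]), 71.36) 997 61.823971430242935
{'fx': 371.648, 'fy': 371.648, 'cx': 323.27, 'cy': 239.105, 'extrinsics': [[0.944, -0.331, -0.001, -442.875], [-0.314, -0.896, 0.313, 30.857], [-0.104, -0.295, -0.95, 401.072], [0.0, 0.0, 0.0, 1.0]]}
```

View pics/w5.png

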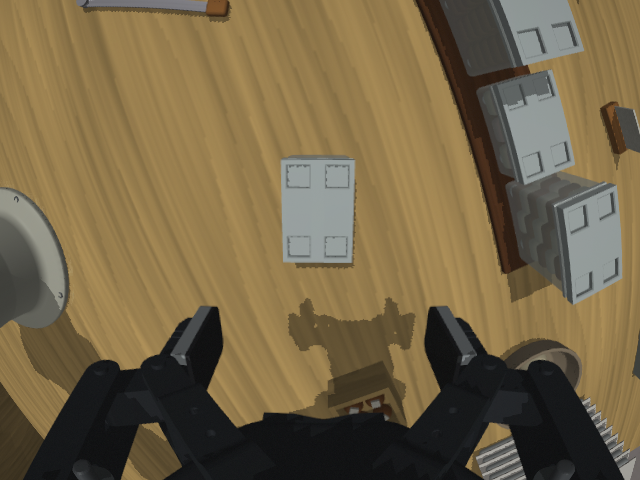

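The tub lies flat on its feet, lid at (282–354, 157–263). I'll measure both lids with the wrist depth.

```bash
cat >> h.py <<'E'
def wcloud(d,ci):
    v,u=np.mgrid[:480,:640];x=(u-ci["cx"])/ci["fx"];y=(v-ci["cy"])/ci["fy"];t=np.hypot(x,y)
    k=np.tan(t)/np.maximum(t,1e-9);P=np.stack([x*k*d,y*k*d,d],-1)
    E=np.array(ci["extrinsics"]);W=(P-E[:3,3])@E[:3,:3];W[(d<=0)|(t>1.2)]=np.nan;return W
E
python3 - <<'E'
from h import *
W=wcloud(np.load("pics/wrist5.npy"),camera_info("wrist"))
p=box(W,[370,-150,52],[510,0,72]);print(rect(p),len(p),np.percentile(p[:,2],[5,50,95]))
p=box(W[70:185,475:575],[590,-150,66],[710,-30,80]);print(rect(p),len(p),np.percentile(p[:,2],[5,50,95]))
E
```

```text
(array([438.5, -72.7]), array([93.1, 62.5]), 70.31) 7444 [54.70808536 59.91483882 61.3173005 ]
(array([653. , -71.5]), array([64.1, 84.7]), 1.68) 4740 [66.95266353 72.0409696  73.51527892]
```

Request:
drive_tool(motion="-0.006 0.009 -0.08 0 0 0 0;-0.006 0.009 -0.18 0 0 0 0;-0.006 0.009 -0.28 0 0 0 0;-0.006 0.009 -0.36 0 0 0 0;-0.006 0.009 -0.41 0 0 0 0;-0.006 0.009 -0.432 0 0 0 0;-0.006 0.009 -0.432 0 0 0 20;-0.006 0.009 -0.432 0 0 0 40;-0.006 0.009 -0.432 0 0 0 55;-0.006 0.009 -0.432 0 0 0 65;-0.006 0.009 -0.432 0 0 0 75;-0.006 0.009 -0.432 0 0 0 90", newtons=30)

```text
time_s: 15.88
ee_pos: [438.5, -72.6, 15.1]
orientation: [-0.0, 0.817, 0.577, 0.0]
contact_force: [-2.3, 1.4, 6.8]
opening: 62.1
grip_force: 31.5
```

Request:
drive_tool(motion="0 0 0 0 0 0 120;0 0 0 0 0 0 120;0 0 0 0 0 0 120", newtons=40)

```text
time_s: 16.25
ee_pos: [438.5, -72.6, 15.1]
orientation: [-0.0, 0.817, 0.577, 0.0]
contact_force: [-1.8, 2.1, 7.4]
opening: 61.5
grip_force: 41.7
```

Request:
drive_tool(motion="0 0 0.01 0 0 0 120;0 0 0.06 0 0 0 120;0 0 0.16 0 0 0 120;0 0 0.26 0 0 0 120;0 0 0.36 0 0 0.03 120;0.06 -0.03 0.45 0 0 0.08 120;0.14 -0.06 0.45 0 0 0.13 120;0.22 -0.1 0.45 0 0 0.18 120;0.3 -0.14 0.45 0 0 0.23 120;0.37 -0.17 0.45 0 0 0.253 120;0.42 -0.19 0.45 0 0 0.253 120;0.438 -0.2 0.45 0 0 0.253 120")

```text
time_s: 17.75
ee_pos: [657.8, -173.4, 238.4]
orientation: [-0.0, 0.687, 0.727, -0.001]
contact_force: [-0.1, 1.0, -3.9]
opening: 61.6
grip_force: 45.7
```

Request:
drive_tool(motion="0 0 0 0 0 0 120;0 0 0 0 0 0 120;0 0 0 0 0 0 120")

```text
time_s: 18.12
ee_pos: [656.9, -172.3, 239.8]
orientation: [-0.0, 0.687, 0.727, 0.0]
contact_force: [-0.2, 0.9, -3.8]
opening: 61.9
grip_force: 45.7
```

Run:
```python
from h import *
s=get_state();print({k:np.round(s[k],3).tolist() for k in("time_s","qpos","ee_pos","orientation","contact_force","opening")})
ci=camera_info("wrist");im,d=read_camera("wrist");np.save("pics/wrist6.npy",d);cv2.imwrite("pics/w6.png",im[:,:,::-1])
import pickle;pickle.dump(ci,open("pics/ci6.pkl","wb"))
W=wcloud(d,ci)
p=box(W,[600,-125,69],[710,0,80]);print(rect(p),len(p),np.percentile(p[:,2],[5,50,95]))
for r in spotter.masks_of("wrist","low_tub_lid")+spotter.pinpoint("wrist","low_tub_lid"):
    u,v=np.round(r["xy"]).astype(int);print(r["xy"],r["confidence"],W[v,u], "region" in r and rect(W[r["region"]&np.isfinite(W).all(-1)]))
```

```text
{'time_s': 18.125, 'qpos': [-0.266, 0.607, 0.737, 1.491, -0.423, 1.208, 0.591], 'ee_pos': [656.899, -172.316, 239.778], 'orientation': [-0.0, 0.687, 0.727, 0.0], 'contact_force': [-0.226, 0.859, -3.767], 'opening': 61.947}
(array([652.7, -56.3]), array([ 62.7, 114.7]), 2.24) 6369 [70.87328469 72.32027126 73.6380841 ]
[325.9, 80.2] 0.87 [653.66749743 -57.77837929  72.24872932] False
```

View pics/w6.png

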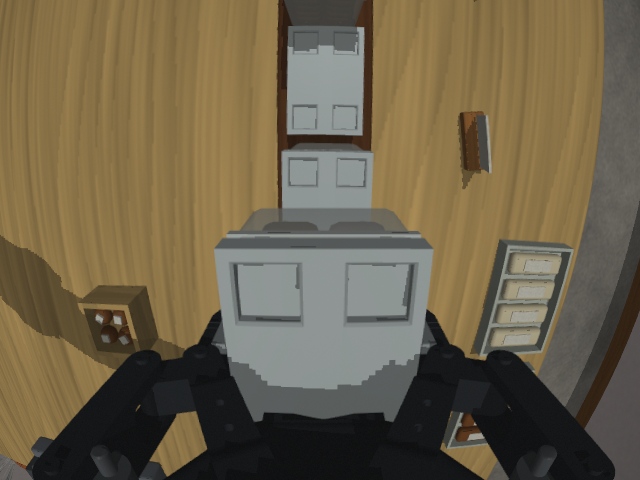

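The low lid is clear at (288–363, 26–135) with its four recesses, and the held tub's lid shows too. I'll fit both in this one camera frame.

Run:
```python
from h import *
import pickle
ci=pickle.load(open("pics/ci6.pkl","rb"));d=np.load("pics/wrist6.npy");W=wcloud(d,ci)
S=W[20:139,280:372]
p=box(S,[590,-140,70.5],[720,30,78]);print("lowlid",rect(p),len(p))
lab=box(S,[590,-140,64],[720,30,69.5]);print("floors n",len(lab))
a=np.deg2rad(2.6);ex=np.array([np.cos(a),np.sin(a)]);ey=np.array([-ex[1],ex[0]])
X,Y=p[:,:2]@ex,p[:,:2]@ey;print("X",np.percentile(X,[.5,2,98,99.5]).round(1),"Y",np.percentile(Y,[.5,2,98,99.5]).round(1))
# line fits on the long sides of the lid
for sgn in(-1,1):
    pts=[]
    for y0 in np.arange(-130,-60,4):
        m=(Y>y0)&(Y<y0+4)
        if m.sum()>10:pts.append((y0+2,(sgn*X[m]).max()*sgn))
    pts=np.array(pts);k=np.polyfit(pts[:,0],pts[:,1],1);print("side",k,"yaw",2.6-np.degrees(k[0]),np.ptp(pts[:,1]))
p=box(W[225:420,205:440],[600,-240,278],[720,-110,295]);print("held lid z",np.percentile(p[:,2],[5,50,95]));q=p[p[:,2]>np.percentile(p[:,2],50)-6];print("held",rect(q),len(q))
A=np.c_[q[:,:2]-q[:,:2].mean(0),np.ones(len(q))];k=np.linalg.lstsq(A,q[:,2],rcond=None)[0];print("held tilt deg",np.degrees(k[:2]))
# image rectify of recesses: world pixel map of lid
E=np.array(ci["extrinsics"]);
im=cv2.imread("pics/w6.png")
gx,gy=np.meshgrid(np.arange(-36,36.01,.25),np.arange(-52,52.01,.25))
def warp(c,z,a):
    ex=np.array([np.cos(a),np.sin(a)]);ey=np.array([-ex[1],ex[0]])
    G=np.array(c)+gx[...,None]*ex+gy[...,None]*ey;G=np.dstack([G,np.full(gx.shape,z)]);C=G@E[:3,:3].T+E[:3,3]
    r=np.hypot(C[...,0],C[...,1]);t=np.arctan2(r,C[...,2])
    return cv2.remap(im,(ci["cx"]+ci["fx"]*t*C[...,0]/r).astype(np.float32),(ci["cy"]+ci["fy"]*t*C[...,1]/r).astype(np.float32),cv2.INTER_LINEAR)
I=warp((651.9,-58.5),72.5,np.deg2rad(2.6))
H=warp((656.9,-172.3),287,np.deg2rad(3.3))
for J in(I,H):
    for x in(-31,0,31):cv2.line(J,(int((x+36)*4),0),(int((x+36)*4),416),(0,0,255),1)
    for y in(-46,0,46):cv2.line(J,(0,int((y+52)*4)),(288,int((y+52)*4)),(0,0,255),1)
    for x in(-26,-7,7,26):cv2.line(J,(int((x+36)*4),0),(int((x+36)*4),416),(0,160,0),1)
    for y in(-41,-22,22,41):cv2.line(J,(0,int((y+52)*4)),(288,int((y+52)*4)),(0,160,0),1)
cv2.imwrite("pics/rect6.png",cv2.hconcat([I[::-1],H[::-1]]))
```

```text
lowlid (array([652.8, -56.7]), array([62.6, 92.6]), 2.07) 6105
floors n 2007
X [618.8 619.5 679.5 680.2] Y [-132.  -130.8  -41.9  -40.8]
side [1.76103466e-03 6.18877434e+02] yaw 2.499100146490401 1.4954131052254525
side [4.54299005e-03 6.80652280e+02] yaw 2.3397058439003966 1.1148402771884776
held lid z [279.39707321 284.55347372 285.70922851]
held (array([ 657. , -159.3]), array([76.7, 67.3]), 3.75) 34777
held tilt deg [ 0.06631086 -2.59091763]
```

View pics/rect6.png

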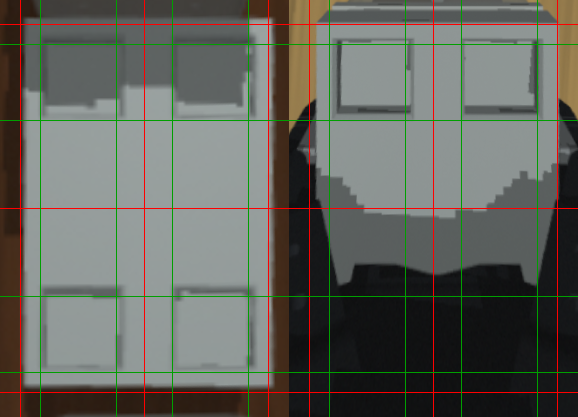

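Run:
```python
from h import *
import pickle
ci=pickle.load(open("pics/ci6.pkl","rb"));W=wcloud(np.load("pics/wrist6.npy"),ci)
S=W[240:400,210:440];p=S[np.isfinite(S).all(-1)];p=p[(p[:,2]>276)&(p[:,2]<296)]
for i in range(8):
    A=np.c_[p[:,:2]-[657,-150],np.ones(len(p))];k=np.linalg.lstsq(A,p[:,2],rcond=None)[0];e=p[:,2]-A@k;p=p[(e>-1.2*max(e.std(),.4))&(e<2.5*max(e.std(),.4))]
print(len(p),e.std(),"z",k[2],"tilt",np.degrees(k[:2]))
a=np.deg2rad(3.3);ex=np.array([np.cos(a),np.sin(a)]);ey=np.array([-ex[1],ex[0]]);q=p[:,:2]-[656.9,-172.3]
X,Y=q@ex,q@ey;m=Y>10;print("X",np.percentile(X[m],[.5,1,99,99.5]).round(2),"Ymax",np.percentile(Y,[99,99.5,99.9]).round(2))
```

```text
14329 0.33048671314896444 z 285.0733442538723 tilt [-0.02085513  0.07945209]
X [-29.8  -29.54  31.57  31.8 ] Ymax [45.74 45.89 46.07]
```

The held tub is level and centred in the grip. I'll move over the low tub, then fine-position before going down between the neighbours.

Request:
drive_tool(motion="-0.002 0.04 0 0 0 0 120;-0.005 0.11 0 0 0 -0.004 120;-0.008 0.18 -0.03 0 0 -0.007 120;-0.0102 0.22 -0.08 0 0 -0.007 120;-0.0102 0.2302 -0.13 0 0 -0.007 120;-0.0102 0.2302 -0.15 0 0 -0.007 120;-0.0102 0.2302 -0.15 0 0 -0.007 120;-0.0102 0.2302 -0.15 0 0 -0.007 120;-0.0102 0.2302 -0.15 0 0 -0.007 120")

```text
time_s: 19.4
ee_pos: [653.1, -58.6, 165.7]
orientation: [0.001, 0.691, 0.723, 0.001]
contact_force: [-0.3, 0.6, -2.6]
opening: 61.7
grip_force: 45.7
```

Run:
```python
from h import *
s=get_state();print({k:np.round(s[k],4).tolist() for k in("time_s","ee_pos","orientation","contact_force","opening")})
im,d=read_camera("side");np.save("pics/side7.npy",d);W=cloud("side",d)
im2,d2=read_camera("top");np.save("pics/top7.npy",d2)
for c,dd in(("side",d),("top",d2)):
    W=cloud(c,dd);p=box(W,[590,-115,204],[720,0,218]);print(c,len(p),rect(p) if len(p)>20 else 0)
```

```text
{'time_s': 19.4, 'ee_pos': [653.0974, -58.6047, 165.7288], 'orientation': [0.0007, 0.691, 0.7228, 0.0006], 'contact_force': [-0.2937, 0.6274, -2.5853], 'opening': 61.6527}
side 817 (array([655.3, -76. ]), array([85.7, 98.4]), 63.09)
top 162 (array([640.9, -99.1]), array([24.5, 53.8]), 65.78)
```

Request:
drive_tool(motion="-0.0026 0.0028 0 0 0 0 120;-0.0026 0.0028 -0.03 0 0 0 120;-0.0026 0.0028 -0.065 0 0 0 120;-0.0026 0.0028 -0.1 0 0 0 120;-0.0026 0.0028 -0.125 0 0 0 120;-0.0026 0.0028 -0.135 0 0 0 120;-0.0026 0.0028 -0.135 0 0 0 120;-0.0026 0.0028 -0.135 0 0 0 120")

```text
time_s: 20.5
ee_pos: [651.7, -56.6, 97.7]
orientation: [0.0, 0.691, 0.723, 0.0]
contact_force: [0.1, -0.3, -3.4]
opening: 61.8
grip_force: 45.8
```

Run:
```python
from h import *
for i in range(2):
    s=get_state();print({k:np.round(s[k],4).tolist() for k in("time_s","ee_pos","orientation","contact_force")})
    if i==0: im,d=read_camera("side");np.save("pics/side8.npy",d)
cv2.imwrite("pics/s8.png",cv2.resize(im[160:310,320:520,::-1],(800,600),interpolation=cv2.INTER_CUBIC))
```

```text
{'time_s': 20.5, 'ee_pos': [651.6962, -56.6472, 97.708], 'orientation': [0.0005, 0.6907, 0.7231, 0.0004], 'contact_force': [0.061, -0.2784, -3.4314]}
{'time_s': 20.55, 'ee_pos': [651.7044, -56.6087, 97.785], 'orientation': [0.0005, 0.6907, 0.7231, 0.0005], 'contact_force': [0.2011, -0.3888, -3.8835]}
```

View pics/s8.png

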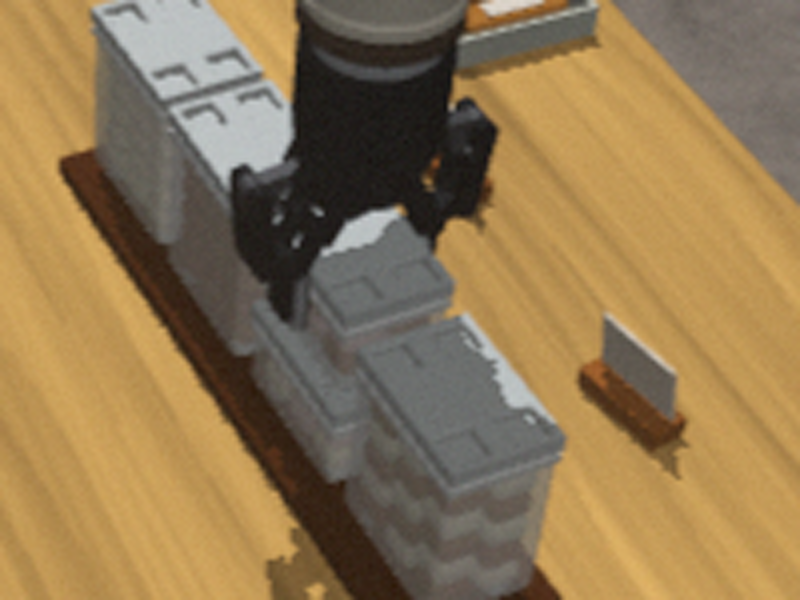

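Held tub lid corner is at crop (345,330) and low lid corner at (335,420). I'll check these against projected poses.

Run:
```python
from h import *
ci=camera_info("side");E=np.array(ci["extrinsics"]);a=np.deg2rad(2.5)
def pr(c,x,y,z):
    w=np.array([c[0]+x*np.cos(a)-y*np.sin(a),c[1]+x*np.sin(a)+y*np.cos(a),z]);q=E[:3,:3]@w+E[:3,3]
    return (ci["fx"]*q[0]/q[2]+ci["cx"]-320)*4,(ci["fy"]*q[1]/q[2]+ci["cy"]-160)*4
c=(651.7,-56.9)
for n,z in(("low",74),("held",144.6)):
    for x,y in((-31,-46),(31,-46),(-31,46)):print(n,x,y,np.round(pr(c,x,y,z)))
W=cloud("side",np.load("pics/side8.npy"))
for z0,z1,n in((138,149,"held"),(69,78,"low")):
    p=box(W,[600,-125,z0],[720,0,z1]);b=np.array([np.cos(a),np.sin(a)]);q=p[:,:2]-c
    X=q@b;Y=q@[-b[1],b[0]];print(n,len(p),np.percentile(X,[1,99]).round(1),np.percentile(Y,[1,5,95,99]).round(1))
```

```text
low -31 -46 [332. 416.]
low 31 -46 [438. 381.]
low -31 46 [249. 302.]
held -31 -46 [343. 316.]
held 31 -46 [453. 280.]
held -31 46 [256. 202.]
held 719 [-42.9  36.6] [-49.  -47.2   9.5  24.1]
low 203 [-31.4 -11.7] [-64.6 -47.9  44.4  56.3]
```

Both agree within about 1 mm. I'll descend slowly and watch the force.

Request:
drive_tool(motion="0 0 -0.004 0 0 0 120;0 0 -0.008 0 0 0 120;0 0 -0.012 0 0 0 120;0 0 -0.016 0 0 0 120;0 0 -0.018 0 0 0 120;0 0 -0.02 0 0 0 120;0 0 -0.02 0 0 0 120")

```text
time_s: 21.42
ee_pos: [651.1, -56.4, 86.9]
orientation: [-0.0, 0.691, 0.723, -0.0]
contact_force: [-0.8, 0.3, -2.8]
opening: 61.4
grip_force: 45.8
```

Request:
drive_tool(motion="0 0 -0.001 0 0 0 120;0 0 -0.002 0 0 0 120;0 0 -0.003 0 0 0 120;0 0 -0.003 0 0 0 120")

```text
time_s: 21.92
ee_pos: [651.1, -56.5, 85.4]
orientation: [-0.0, 0.691, 0.723, -0.0]
contact_force: [1.0, -0.2, -3.8]
opening: 61.5
grip_force: 45.8
```

Request:
drive_tool(motion="0 0 -0.001 0 0 0 120;0 0 -0.002 0 0 0 120;0 0 -0.003 0 0 0 120;0 0 -0.003 0 0 0 120")

```text
time_s: 22.42
ee_pos: [651.1, -56.4, 84.3]
orientation: [-0.0, 0.691, 0.723, 0.0]
contact_force: [-0.6, -0.2, -0.1]
opening: 61.5
grip_force: 46.1
```

Contact is starting at TCP z = 84.3, right at the expected recess floor (84.1). One last nudge, then release.

Request:
drive_tool(motion="0 0 -0.001 0 0 0 120;0 0 -0.0015 0 0 0 120;0 0 -0.0015 0 0 0 120")

```text
time_s: 22.8
ee_pos: [651.2, -56.4, 84.2]
orientation: [-0.0, 0.691, 0.723, 0.0]
contact_force: [-3.5, 0.5, 5.9]
opening: 61.6
grip_force: 46.7
```

Request:
drive_tool(motion="0 0 0 0 0 0 75;0 0 0 0 0 0 65;0 0 0 0 0 0 55;0 0 0 0 0 0 40;0 0 0 0 0 0 20;0 0 0 0 0 0 0;0 0 0 0 0 0 0;0 0 0 0 0 0 0", newtons=20)

```text
time_s: 23.8
ee_pos: [651.1, -56.5, 83.2]
orientation: [-0.0, 0.691, 0.723, 0.0]
contact_force: [0.4, 0.2, -0.4]
opening: 85.3
grip_force: 0.0
```

Request:
drive_tool(motion="0 0 0.01 0 0 0 0;0 0 0.05 0 0 0 0;0 0 0.12 0 0 0 0;0 0 0.2 0 0 0 0;0 0 0.3 0 0 0 0;-0.08 0 0.36 0 0 0 0;-0.18 0 0.36 0 0 0 0;-0.28 0 0.36 0 0 0 0;-0.36 0 0.36 0 0 0 0;-0.4 0 0.36 0 0 0 0;-0.4 0 0.36 0 0 0 0;-0.4 0 0.36 0 0 0 0")

```text
time_s: 25.3
ee_pos: [452.4, -56.4, 264.3]
orientation: [0.001, 0.691, 0.723, 0.001]
contact_force: [-0.1, 0.4, 0.4]
opening: 85.5
grip_force: 0.0
```

Run:
```python
from h import *
s=get_state();print({k:np.round(s[k],3).tolist() for k in("time_s","ee_pos","contact_force")})
im,d=read_camera("side");im2,d2=read_camera("top")
for c,dd in(("side",d),("top",d2)):
    W=cloud(c,dd);p=box(W,[600,-98,100],[700,-14,150]);print("stack lid z",c,len(p),np.percentile(p[:,2],[10,50,90]));
    p=box(W,[550,-250,124],[750,250,145]);print("tops",rect(p),np.median(p[:,2]))
A=cv2.resize(im[150:330,320:480,::-1],(400,450));B=cv2.resize(im2[140:230,240:440,::-1],(800,360)) 
cv2.imwrite("pics/e.png",cv2.hconcat([A,cv2.resize(im2[130:230,240:328,::-1],(10,450)),cv2.resize(im2[140:230,310:390,::-1],(390,450))]))
```

```text
{'time_s': 25.3, 'ee_pos': [452.375, -56.423, 264.287], 'contact_force': [-0.088, 0.4, 0.372]}
stack lid z side 1089 [114.56650834 129.88616047 133.09201742]
tops (array([649.4,  -7.4]), array([ 68.9, 402.2]), 2.99) 130.54283677709
stack lid z top 951 [124.64770281 129.67231457 132.93644386]
tops (array([647.3,  -6.6]), array([ 65.7, 397.4]), 3.15) 130.11780654914855
```

View pics/e.png

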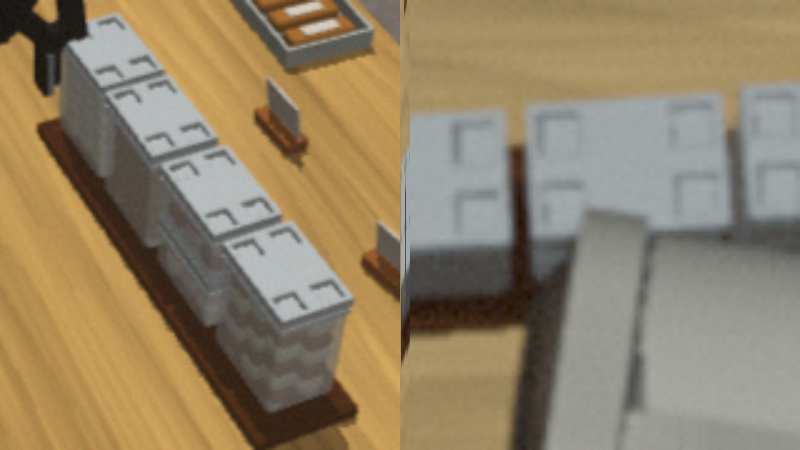

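The stacked tub stands level with its deep neighbours (lid at about 130 mm), so its feet are fully down. Handing in.

```bash
python3 -c "
from cell import order;print(order.close_job())"
```

```text
the job is handed in; nothing more can be done
None
```

The tub was laid flat on its feet, released, taken again from above and stacked on the low tub. Its lid now measures level with the deep tubs on either side, so its feet are down in the recesses. I handed the job in at about 25 s of the 53 s allowed, but no verdict came back.

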